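# Tap the jammed gold tile out of the pot and pack the mosaic kit box

### The job

A gold tile is jammed in the neck of the turquoise pot: tip the pot mouth-down and tap its rim on the edge of the steel-rimmed tray until the tile comes free, and lay the empty pot back on its side on the cork mat. Then lay that tile and every other gold tile flat in the bottom recesses of the kit box, one to a recess, fit the divider level and fully home over them, and on top of it lay the wooden burnishing stick on one side of its brass rib and stand the chrome cap upright on the other. Leave the glue bottle and the green jar undisturbed.

Things in the scene. Friction and masses are not known exactly. Their poses are not given: they have to be found in the camera images.
- pot: Turquoise ceramic pot, square in section, 0.22 kg, 100 mm long, lying on the mat; +x to the mouth. Origin mid-length on its underside; axis at z = 22 mm. Body (x -50 to +35 mm) 46 mm wide (y), 44 high, rubber sleeve at x -10 to +35; neck groove (to +44) 38 x 36; rim lip (+44 to +50) 46 x 44 round the mouth. Bore 28 x 23 mm, glazed, closed at the bottom (x = -44).
- pot_mouth (a point): Centre of the pot's mouth, on its axis, 50 mm from mid-length; axes as the pot's. In the bore at pot x = -24 to -6 mm sprung rubber pads cling to the jammed tile's tail: by weight alone it does not slide out at any tilt. Grip the pot from above across its 46 mm, on the rubber sleeve, fingers not too deep (10 mm above its axis), with 80 N or more, so that taps do not twist it.
- tile_jam: Gold-leaf glass bar tile as tile_a. Starts in the pot, lengthwise, front end 10 mm inside the mouth (centre at pot x = +9 mm). Each firm tap of the rim (arriving at about 0.2 to 0.4 m/s, mouth 40 to 60 degrees below level) jerks it some millimetres outwards; after about 16 mm it leaves the pads and slides out by itself at that tilt: some 2 to 10 taps. Soft touches do not move it.
- tile_a: Gold-leaf glass bar tile, 62 x 20 x 20 mm, about 60 g; origin at its centre, x along its length, square in section so any long side may be up. Loose on the table; may be absent (2 or 3 of tile_a, tile_b and tile_c are there).
- tile_b: Gold-leaf glass bar tile, 62 x 20 x 20 mm, about 60 g; origin at its centre, x along its length, square in section so any long side may be up. As tile_a.
- tile_c: Gold-leaf glass bar tile, 62 x 20 x 20 mm, about 60 g; origin at its centre, x along its length, square in section so any long side may be up. As tile_a.
- tray: Fixed open tapping tray, 182 (x) x 162 (y) x 40 mm high; steel walls 20 mm thick, whose flat tops at z = 40 mm are the hard edge to tap on (any of the four; strike mid-width, a rim sliding off it twists the pot in the grip); inner floor 142 x 122 mm at z = 4 mm. Origin at the centre of its underside, on the table.
- mat: Fixed cork mat, 170 (x) x 100 (y) x 5 mm, on the table; origin at the centre of its underside. The pot starts on it and returns onto it, lying on any side.
- kit: Fixed open wooden box, 188 (x) x 150 (y) mm, walls 5 thick, top z = 54 mm; origin centre of underside. Four bottom recesses 74 (x) x 40 (y), centres x = +-43, y = +-27, floor z = 4 mm, 8 mm deep (blue surround at z = 12): a tile lying there along x has its centre at z = 14 and stands 12 proud. Rails at both x ends (9 wide, top z = 28) carry the divider, inside is 178 x 140.
- divider: Loose plywood plate 168 (x) x 130 (y) x 4 mm, 0.18 kg, with an upright brass rib 70 (x) x 12 (y) mm along its middle up to z = 28 mm, to pinch it by. Origin at the centre of its underside. In the box its long side runs along the box's, either way round, 5 mm play on each side; fully home its origin is at kit z = 28 mm.
- stick: Short wooden burnishing stick with steel tip, lying down: square shank 18 x 18 mm from x = -55 to +25 mm, round tapering tip to x = +55 mm; about 40 g. Origin on its axis, half way along its 110 mm length, x towards the tip.
- cap: Chrome spray-bottle cap standing upright, round, 42 mm diameter (36 mm near the top), 60 mm high, about 50 g; origin at the centre of its underside.
- glue: Bystander: white glue bottle with orange cap, 44 mm diameter, 120 mm high, standing; origin at its underside.
- jar: Bystander: green glass jar with brass lid, 60 mm diameter, 80 mm high, standing; origin at its underside.

How it is judged:
By the outcome, as a careful person would: the job done as asked, in the order asked, and still so for the second after the job is handed in, with the robot touching nothing.
Of tile_a, tile_b, tile_c only 2 to 3 are there at a start; the rules pass over those that are not, and their reading is None.
At some moment in a run one of tile_a, tile_b, tile_c, stick may be knocked a few centimetres aside while the robot is not near it.
It also fails if it takes over 210 s, if anything falls off the work surface, if the arm or the gripper's body presses on something with over 40 N, if the wrist force passes 120 N, or if a joint passes its speed limit or range.

### The arm

A 6-joint arm with a two-finger parallel gripper is mounted at the origin on the work surface. World frame = base frame: x ahead of the robot, y to its left, z up, the work surface at z = 0. Lengths are in m, angles in rad, forces in N, time in s.
With the tool pointing down it reaches from about 0.275 to 0.75 m from the base axis. Payload 10.2 kg.
Tool frame: the origin (TCP) lies midway between the tips of the shut fingers; the grasp point (between the pads) lies 19 mm behind it; z points along the fingers, y is the line along which they close (so a half turn about z gives the same grasp; the last joint's range is limited). The gripper opens to 85 mm and grips with 20 to 120 N. Pads are 22 mm wide; open, the fingers measure 114 mm over their backs; the gripper's body (76 mm by 85 mm) begins 54 mm behind the grasp point. The pads swing forward as they close: fully open they stand 13 mm farther back than shut.
Start: joints at [1.052, 0.313, 1.498, -0, 1.331, -0.223], TCP at [0.153, 0.502, 0.231] pointing down, gripper open.
Joint ranges: [-2.94, 2.94], [-0.97, 2.17], [0.19, 2.56], [-1.23, 4.37], [0.02, 3.11], [-2.88, 2.88]. Speed limits (rad/s): [2.39, 2.39, 3.01, 3.14, 3.14, 3.14].

### API

Orientations are given as a unit quaternion [w, x, y, z].
In Python, from cell import arm, camrig gives the robot as it stands (arm), with the cameras (camrig). Calls block until the motion is done:
- arm.move_to(position, orientation): joint-space move of the TCP to a pose.
- arm.line_to(position, orientation=None, vel=0.15): straight line of the TCP; orientation=None keeps the orientation; vel is the mean speed in m/s.
- arm.goto_joints(angles): joint-space move.
- arm.set_gripper(opening): opening from 0.0 (shut) to 1.0 (fully open); the grip force is fixed at half the most; returns when the fingers have stopped.
- arm.wait(seconds).
- arm.inverse_kinematics(position, orientation): joint angles nearest the present ones, or None.
- arm.sense(): the state.
- camrig.capture(name): name is "side" or "top"; returns the picture (480x640x3 uint8, red, green, blue); there is no depth.
- camrig.calibration(name): a dict with "camera_matrix" (3x3 intrinsics, pixels), "world_from_camera" (4x4, takes a point from camera to world coordinates). Camera axes: x right, y down, z forward; pixel columns grow to the right and rows downward; lengths in m; the calibration is good to about 2 mm. A picture is of the moment at which its call begins. calibration takes no time and is no camera call.
A pose or a line that the arm cannot do raises arm.Unreachable and nothing moves.
- arm.job_done(): hands the job in; it is judged then, once.
The state is a dict: "time_s": time; "joint_pos": joint angles; "qd": joint speeds; "joint_efforts": joint torques, N m; "position": TCP position; "orientation": TCP orientation; "contact_force": force on the tool from outside, world axes, zero at the start; "moment": the same for the moment, N m; "width": opening from 0.0 (shut) to 1.0 (fully open); "finger_force": force on a finger pad.
Only numpy, scipy, OpenCV 4.12 (cv2) and the standard library are available. Lean on these libraries where they do the work, as an engineer would, in place of code of your own. Each camera call takes 0.05 s, during which the arm holds its last target. There are 200 camera calls.

## Working session

There is one attempt and no reset: what is moved stays moved. The work goes in short steps, each a Python script; the robot and the scene stay as the last script left them, time stands still between calls to the robot, and variables do not carry over. Pictures are saved under pics/ and viewed, at most 14 in all, crops included, and the job is handed in when it is done.

```bash
ls; mkdir -p pics; python3 - <<'E'
from cell import arm, camrig
import cv2,numpy as np
for n in("top","side"):
    im=camrig.capture(n); cv2.imwrite(f"pics/{n}0.png",im[:,:,::-1])
    c=camrig.calibration(n); print(n,np.round(c["camera_matrix"],1).tolist(),np.round(c["world_from_camera"],3).tolist())
s=arm.sense();print({k:np.round(v,3).tolist() for k,v in s.items()})
E
```

```text
cell.py
pics
top [[450.3, 0.0, 327.2], [0.0, 450.3, 242.9], [0.0, 0.0, 1.0]] [[0.025, -0.997, 0.074, 0.518], [-1.0, -0.024, 0.008, -0.016], [-0.006, -0.074, -0.997, 1.164], [0.0, 0.0, 0.0, 1.0]]
side [[494.0, 0.0, 313.2], [0.0, 494.0, 232.3], [0.0, 0.0, 1.0]] [[-0.969, -0.155, 0.191, 0.397], [-0.246, 0.634, -0.733, 0.777], [-0.007, -0.758, -0.653, 0.747], [0.0, 0.0, 0.0, 1.0]]
{'time_s': 0.1, 'joint_pos': [1.052, 0.313, 1.498, -0.0, 1.331, -0.223], 'qd': [-0.0, -0.001, -0.002, -0.0, 0.002, -0.001], 'joint_efforts': [0.003, -41.29, -26.014, -0.0, 0.003, 0.0], 'position': [0.153, 0.502, 0.231], 'orientation': [-0.0, 0.147, 0.989, -0.001], 'contact_force': [-0.521, 0.175, 0.151], 'moment': [-0.04, -0.057, -0.054], 'finger_force': 0.0, 'width': 1.001}
```

View pics/top0.png

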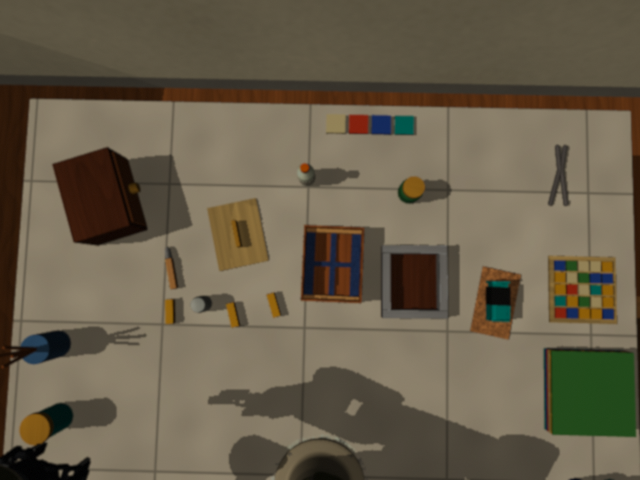

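View pics/side0.png

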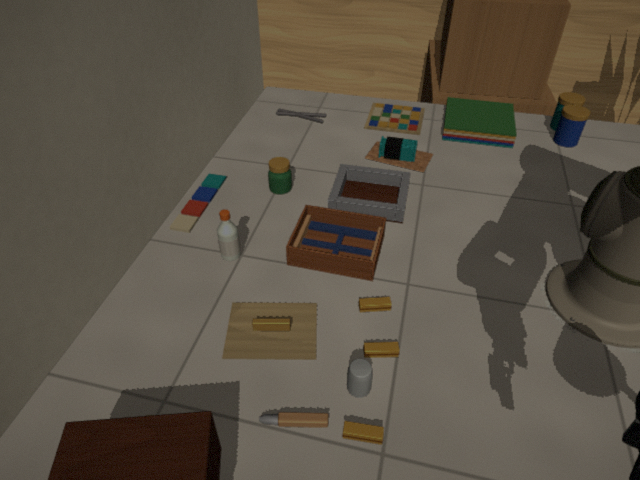

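```bash
python3 - <<'E'
import cv2,numpy as np
t=cv2.imread("pics/top0.png");s=cv2.imread("pics/side0.png")
a=cv2.resize(t[220:340,375:525],None,fx=4,fy=4,interpolation=cv2.INTER_CUBIC)[:,:600]
b=cv2.resize(t[190:330,155:365],None,fx=3,fy=3,interpolation=cv2.INTER_CUBIC)
cv2.imwrite("pics/c1.png",a);cv2.imwrite("pics/c2.png",b)
h=cv2.cvtColor(t,cv2.COLOR_BGR2HSV)
for n,(x,y) in dict(tile=(234,314),tile1=(170,311),tile2=(275,304),stick=(171,268),tip=(170,252),cap=(199,303),div=(222,240),rib=(238,234),kit=(305,240),blue=(333,263),tray=(387,281),pot=(497,314),mat=(485,325),table=(260,330)).items(): print(n,h[y,x])
E
```

```text
tile [ 19 229 139]
tile1 [ 19 232 144]
tile2 [ 20 231 139]
stick [ 15 172 126]
tip [19 45 45]
cap [ 28  28 117]
div [ 19 145 127]
rib [ 18 204  65]
kit [  9 175  51]
blue [110 154  63]
tray [ 21  26 100]
pot [ 86 255  89]
mat [ 14 174 129]
table [ 19  61 130]
```

View pics/c1.png

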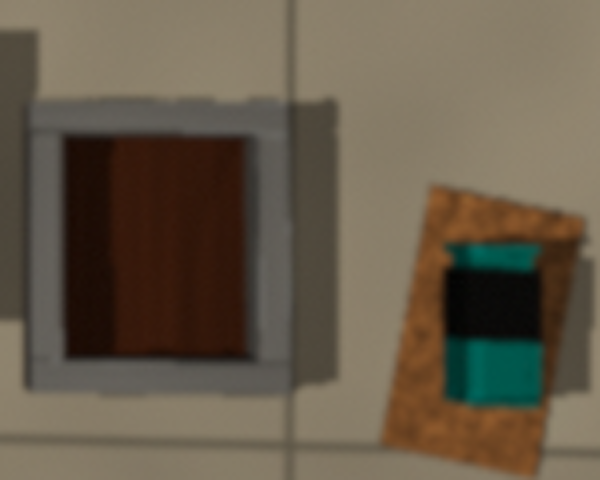

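View pics/c2.png

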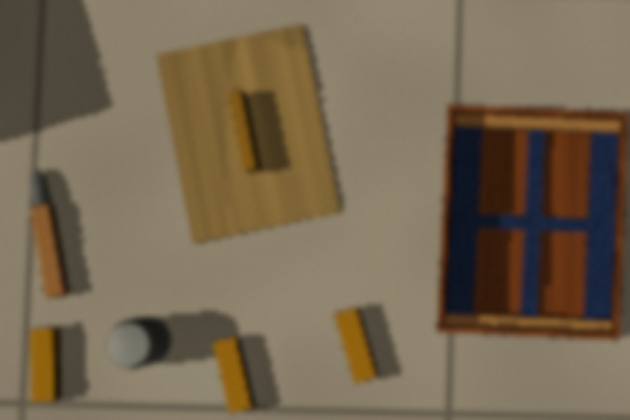

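```bash
cat > hlp.py <<'E'
from cell import arm, camrig
import cv2,numpy as np
from scipy.spatial.transform import Rotation as R
def ray(px,z,name="top"):
    c=camrig.calibration(name);K=np.array(c["camera_matrix"]);T=np.array(c["world_from_camera"])
    px=np.atleast_2d(px).astype(float)
    d=np.c_[(px+0.0-K[:2,2])/[K[0,0],K[1,1]],np.ones(len(px))]@T[:3,:3].T
    o=T[:3,3]; return (o+d*((z-o[2])/d[:,2])[:,None])[:,:2]
def blobs(img,lo,hi,amin,roi=None,name="top"):
    h=cv2.cvtColor(img,cv2.COLOR_RGB2HSV)
    m=cv2.inRange(h,np.array(lo),np.array(hi))
    if roi is not None:
        k=np.zeros_like(m);k[roi[1]:roi[3],roi[0]:roi[2]]=255;m&=k
    cs,_=cv2.findContours(m,cv2.RETR_EXTERNAL,cv2.CHAIN_APPROX_NONE)
    return [c[:,0] for c in cs if cv2.contourArea(c)>amin]
def rect(c,z,name="top"):
    "world centre, long side, short side, yaw of long side"
    w=ray(c,z,name)*1000
    (x,y),(a,b),t=cv2.minAreaRect(w.astype(np.float32))
    if a<b:a,b,t=b,a,t+90
    return np.array([x,y])/1000,a,b,(np.radians(t)+np.pi/2)%np.pi-np.pi/2
E
python3 - <<'E'
from hlp import *
im=cv2.imread("pics/top0.png")[:,:,::-1].copy()
def show(n,z,*a):
    for c in blobs(im,*a):
        p,l,s,t=rect(c,z); print(n,c.mean(0).round(1),p.round(4),round(l,1),round(s,1),round(np.degrees(t),1))
show("tile",.02,(15,200,95),(25,255,255),30,(150,285,300,340))
show("stick",.018,(8,120,75),(18,200,255),30,(150,240,190,295))
show("div",.004,(14,90,60),(24,180,255),300,(195,190,280,280))
show("rib",.028,(14,185,30),(24,255,255),10,(225,210,250,260))
show("kit",.054,(0,120,20),(25,255,255),500,(295,220,372,308))
show("kitblue",.012,(100,100,20),(125,255,255),50,(295,220,372,308))
show("tray",.04,(0,0,55),(180,50,120),500,(376,238,456,325))
show("pot",.049,(80,150,50),(95,255,255),20,(470,260,525,345))
show("sleeve",.049,(0,0,0),(180,255,25),30,(480,280,515,310))
show("mat",.005,(5,120,60),(25,255,255),300,(465,260,525,345))
show("cap",.06,(15,0,60),(60,48,255),50,(188,290,215,318))
E
```

```text
tile [232.3 314.1] [0.4164 0.2282] 57.3 17.0 15.6
tile [169.1 311.2] [0.4209 0.3884] 55.4 15.2 2.9
tile [273.4 304.7] [0.4435 0.125 ] 54.9 16.6 18.0
stick [170.4 273.2] [0.5164 0.3906] 78.1 16.4 14.2
div [237.2 234. ] [0.6222 0.2267] 168.9 132.1 13.3
rib [235.9 233.3] [0.6211 0.2252] 66.3 12.4 13.5
kit [332.3 263.7] [ 0.5505 -0.0211] 186.7 149.3 -1.1
kitblue [332.  263.8] [ 0.5503 -0.0203] 153.7 136.1 -1.1
tray [414.6 281.3] [ 0.5112 -0.2262] 180.8 167.2 1.4
pot [498.2 312.4] [ 0.4401 -0.4297] 54.6 36.4 -88.6
pot [498.6 283.8] [ 0.511  -0.4297] 49.1 14.7 86.2
sleeve [498.1 295.6] [ 0.4811 -0.4298] 54.0 41.7 89.9
mat [495.6 302.2] [ 0.4628 -0.4391] 167.9 99.1 -11.1
cap [197.5 304.7] [0.4412 0.3048] 36.5 34.0 47.2
```

```bash
cat >> hlp.py <<'E'
def down(phi): return R.from_euler('z',phi)*R.from_euler('x',np.pi)
def q(r): x=r.as_quat(); return [x[3],x[0],x[1],x[2]]
def ik(p,r):
    j=arm.inverse_kinematics(list(p),q(r)); return None if j is None else np.round(j,2)
def S(*k):
    s=arm.sense(); print(round(s["time_s"],1),"pos",np.round(s["position"],4),"F",np.round(s["contact_force"],1),"M",np.round(s["moment"],2),"w",round(s["width"],3),"ff",round(s["finger_force"],1)); return s
E
python3 - <<'E'
from hlp import *
im=cv2.imread("pics/top0.png")[:,:,::-1].copy()
h=cv2.cvtColor(im,cv2.COLOR_RGB2HSV)
# pot right edge: last pot pixel per row
pts=[]
for r in range(283,319):
    m=((h[r,480:530,0]>78)&(h[r,480:530,0]<97)&(h[r,480:530,1]>150))|(h[r,480:530,2]<22)
    c=np.flatnonzero(m); pts.append((480+c[-1],r))
pts=np.array(pts); print(pts[:,0])
w=ray(pts,.049); f=np.polyfit(w[:,0],w[:,1],1); print("yaw",np.degrees(np.arctan(f[0])))
print("ctr",ray([[501,300.6]],.049))
for phi in(0,np.pi): print(ik([.482,-.45,.015],down(phi)),ik([.482,-.45,.2],down(phi)))
th=np.radians(50)
for phi in(0,np.pi):
    # tap: mouth to -x; tilt about world y so that -x goes down
    r=R.from_euler('y',-th)*down(phi); print(r.apply([0,0,1]).round(2))
    for p in([.61,-.226,.08],[.61,-.226,.15],[.55,-.226,.2]):print(ik(p,r))
E
```

```text
[508 507 507 507 507 508 508 509 509 509 509 509 509 509 509 509 509 509
 509 509 509 509 509 509 509 509 509 509 509 509 509 509 509 509 509 509]
yaw 2.0983773284986444
ctr [[ 0.46926408 -0.43707456]]
[-0.93  0.82  1.26 -0.    1.06  0.64] [-0.93  0.64  1.08 -0.    1.42  0.64]
[-0.93  0.82  1.26  0.    1.06 -2.5 ] [-0.93  0.64  1.08  0.    1.42 -2.5 ]
[ 0.77 -0.   -0.64]
[-0.75  0.56  1.89  1.6   0.55 -0.58]
[-0.75  0.42  1.85  1.33  0.57 -0.26]
[-0.85  0.24  1.95  1.2   0.67 -0.17]
[ 0.77  0.   -0.64]
[-0.75  0.56  1.89  1.6   0.55  2.56]
None
None
```

```bash
python3 - <<'E'
from hlp import *
print(ray([[509.5,300.6]],.049))
psi=.03; r=down(np.pi+psi); p=np.array([.4812,-.4370])
arm.move_to([*p,.20],q(r)); arm.line_to([*p,.05],vel=.25); arm.line_to([*p,.015],vel=.1); S()
arm.set_gripper(0.0); S()
arm.line_to([*p,.06],vel=.15); arm.wait(.3); S()
cv2.imwrite("pics/s1.png",cv2.resize(camrig.capture("side")[80:240,300:480,::-1],None,fx=3.3,fy=3.3))
E
```

```text
[[ 0.4697859  -0.45788302]]
4.8 pos [ 0.4814 -0.4372  0.0155] F [-0.8  0.5  1.4] M [-0.02 -0.    0.03] w 0.995 ff 0.0
5.3 pos [ 0.4816 -0.4364  0.0163] F [-0.8  4.6  9.6] M [ 1.23  0.28 -0.11] w 0.528 ff 62.4
6.0 pos [ 0.481  -0.4368  0.0591] F [ 0.3 -0.7 -3.2] M [ 0.02 -0.03 -0.03] w 0.534 ff 61.2
```

View pics/s1.png

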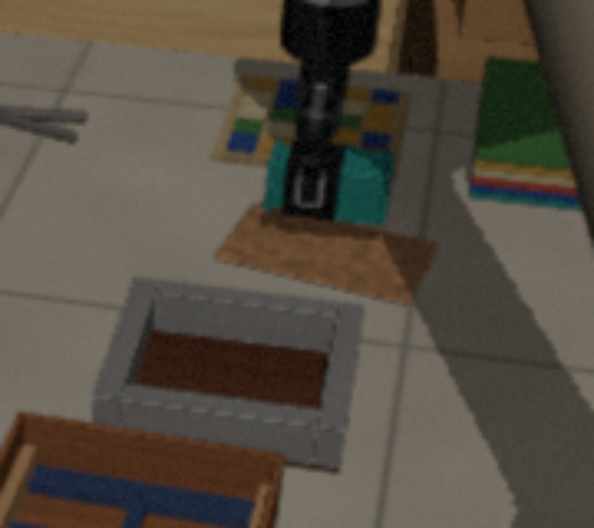

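```bash
cat >> hlp.py <<'E'
th=np.radians(50); RT=R.from_euler('z',.024)*R.from_euler('y',-th)*down(0)
EDGE=np.array([-.038,0,.011])
def tcp_for_edge(p): return np.array(p)-RT.apply(EDGE)
E
python3 - <<'E'
from hlp import *
print(ray([[415.3,245.1],[415.3,249.2],[415.3,253.1],[415.3,313.5],[415.3,317]],.04))
w=ray([[415.3,249.2]],.04)[0]
print(w)
hi=tcp_for_edge([w[0]-.001,w[1],.14]); lo=tcp_for_edge([w[0]-.001,w[1],.055])
print(hi,ik(hi,RT),lo,ik(lo,RT))
mid=[.42,-.30,.28]
arm.line_to([.481,-.437,.22],vel=.3)
print(ik(mid,RT), ik(hi,RT))
arm.move_to(list(hi),q(RT)); S()
arm.line_to(list(lo),vel=.2); S()
cv2.imwrite("pics/s2.png",cv2.resize(camrig.capture("side")[60:260,240:480,::-1],None,fx=3,fy=3))
E
```

```text
[[ 0.60140182 -0.22730323]
 [ 0.59113245 -0.22740808]
 [ 0.58137694 -0.22750769]
 [ 0.43188108 -0.22903406]
 [ 0.42330875 -0.22912158]]
[ 0.59113245 -0.22740808]
[ 0.60612729 -0.22702413  0.17618035] [-0.76  0.38  1.83  1.23  0.61 -0.17] [ 0.60612729 -0.22702413  0.09118035] [-0.76  0.53  1.89  1.53  0.57 -0.53]
[-1.25  0.03  1.96  0.97  1.09 -0.15] [-0.76  0.38  1.83  1.23  0.61 -0.17]
8.8 pos [ 0.6061 -0.2272  0.176 ] F [ 0.2 -0.5 -2.1] M [-0.02  0.74 -0.02] w 0.531 ff 61.3
9.3 pos [ 0.6065 -0.2274  0.0918] F [ 0.4  0.  -2.1] M [-0.    0.78  0.01] w 0.532 ff 61.4
```

View pics/s2.png

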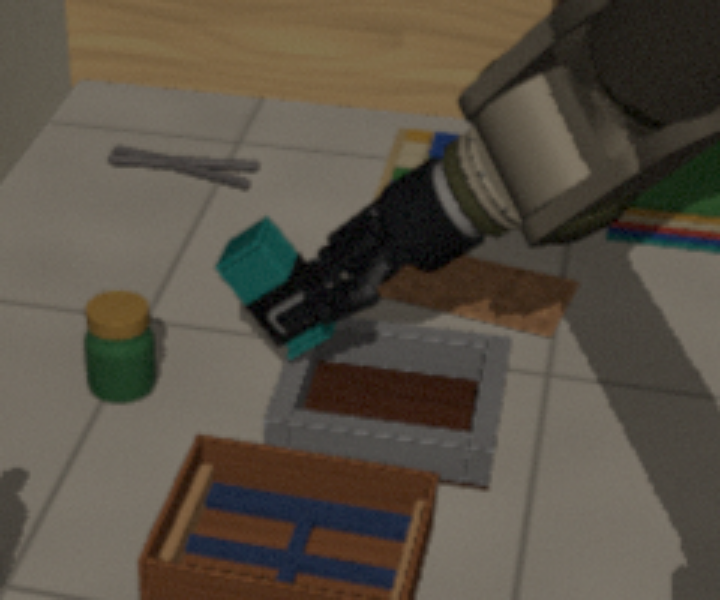

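```bash
python3 - <<'E'
from hlp import *
w=[.5901,-.2274]
for z in np.arange(.049,.033,-.002):
    arm.line_to(list(tcp_for_edge([*w,z])),vel=.05); arm.wait(.1); F=arm.sense()["contact_force"]
    print(round(z,3),np.round(F,1))
    if F[2]>4 : break
E
```

```text
0.049 [ 1.  -0.6 -3.3]
0.047 [-0. -0. -3.]
0.045 [-0.2 -0.6 -3. ]
0.043 [ 0.   0.8 -2.6]
0.041 [-0.4  0.3 -2.5]
0.039 [-0.3  0.1 -2.5]
0.037 [-2.4  1.9  6.2]
```

```bash
cat >> hlp.py <<'E'
def tap(zc,over,vel=.3,up=.05,w=(.5901,-.2274)):
    arm.line_to(list(tcp_for_edge([*w,zc-over])),vel=vel); s=arm.sense()
    arm.line_to(list(tcp_for_edge([*w,zc+up])),vel=.3)
    arm.wait(.25); a=arm.sense()
    print(round(a["time_s"],1),"hit",np.round(s["contact_force"],1),"after",np.round(a["contact_force"],1),"M",np.round(a["moment"],2),"ff",round(a["finger_force"],1))
E
python3 - <<'E'
from hlp import *
arm.line_to(list(tcp_for_edge([.5901,-.2274,.0875])),vel=.2)
tap(.0375,.003); tap(.0375,.004,.35)
im=camrig.capture("side"); cv2.imwrite("pics/s3.png",cv2.resize(im[60:260,240:440,::-1],None,fx=3,fy=3))
E
```

```text
13.2 hit [ 2.9 -1.   2.6] after [ 0.5  0.3 -2.5] M [-0.    0.75 -0.06] ff 61.8
14.1 hit [-0.5 -0.1 -3.4] after [-0.   0.  -3.7] M [ 0.02  0.75 -0.02] ff 63.6
```

View pics/s3.png

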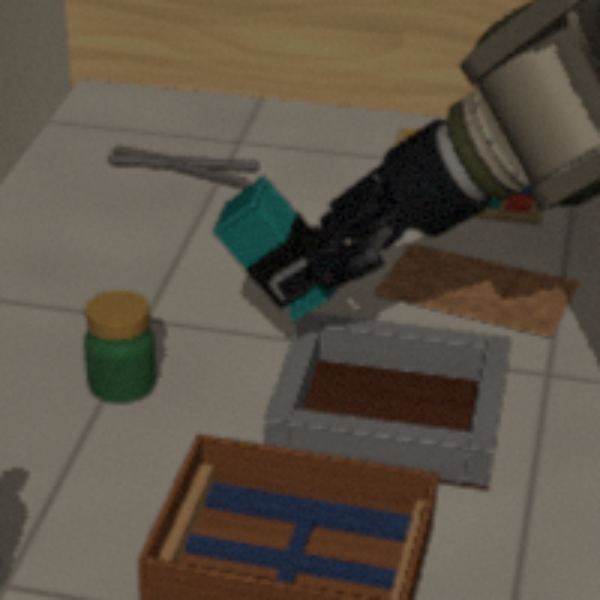

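```bash
cat >> hlp.py <<'E'
def gold(name="side",roi=(270,80,420,215)):
    b=blobs(camrig.capture(name),(14,170,60),(26,255,255),6,roi); return [(x.mean(0).round(0).tolist(),cv2.contourArea(x)) for x in b]
def touch(z0,w=(.5901,-.2274)):
    f0=arm.sense()["contact_force"][2]
    for z in np.arange(z0,z0-.02,-.0015):
        arm.line_to(list(tcp_for_edge([*w,z])),vel=.05); arm.wait(.06); F=arm.sense()["contact_force"]
        if F[2]-f0>4: break
    print("contact",round(z,4),np.round(F,1)); return z
E
python3 - <<'E'
from hlp import *
zc=touch(.041)
arm.line_to(list(tcp_for_edge([.5901,-.2274,zc+.05])),vel=.3)
tap(zc,.004,.4); print(gold()); tap(zc,.005,.4); print(gold())
arm.line_to(list(tcp_for_edge([.5901,-.2274,zc+.01])),vel=.3)
zc=touch(zc+.004); arm.line_to(list(tcp_for_edge([.5901,-.2274,zc+.05])),vel=.3)
E
```

```text
contact 0.0305 [-3.4  0.2  8.7]
18.7 hit [ 5.  -0.4  4.9] after [-0.2  0.3 -3.1] M [-0.02  0.81 -0.03] ff 68.0
[]
19.7 hit [ 0.3 -0.4 -1.2] after [ 0.  -0.6 -2.6] M [ 0.    0.77 -0.01] ff 67.5
[]
contact 0.024 [-2.   1.   3.9]
```

```bash
python3 - <<'E'
from hlp import *
a=cv2.resize(camrig.capture("side")[100:200,290:390,::-1],None,fx=4,fy=4,interpolation=cv2.INTER_CUBIC)
b=cv2.resize(camrig.capture("top")[190:290,370:470,::-1],None,fx=4,fy=4,interpolation=cv2.INTER_CUBIC)
cv2.imwrite("pics/s4.png",np.hstack([a,b]))
E
```

```text
(no output)
```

View pics/s4.png

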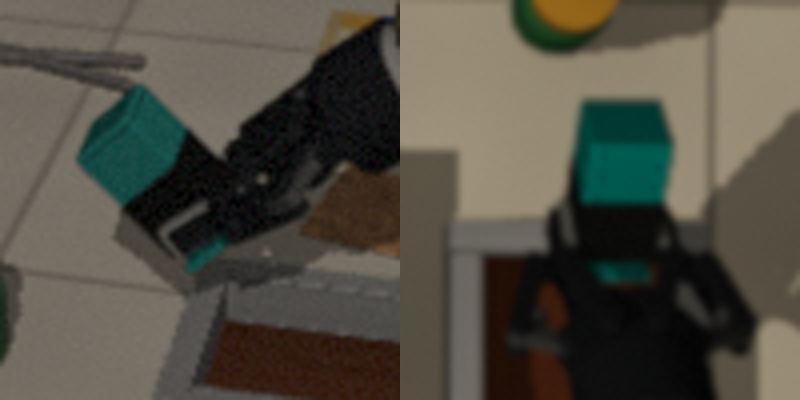

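```bash
python3 - <<'E'
from hlp import *
r=down(np.pi+.03); p=[.488,-.4370]
arm.line_to(list(tcp_for_edge([.5901,-.2274,.12])),vel=.3)
arm.move_to([*p,.15],q(r)); arm.line_to([*p,.03],vel=.2); arm.wait(.1); f0=arm.sense()["contact_force"][2]
for z in np.arange(.028,.004,-.002):
    arm.line_to([*p,z],vel=.06); arm.wait(.06)
    if arm.sense()["contact_force"][2]-f0>3: break
S(); arm.set_gripper(.85); arm.line_to([*p,.17],vel=.3)
arm.line_to([p[0]-.06,p[1]+.12,.20],vel=.4)   # uncover view
cv2.imwrite("pics/top1.png",camrig.capture("top")[:,:,::-1])
a=cv2.resize(camrig.capture("side")[120:190,350:450,::-1],None,fx=4,fy=4,interpolation=cv2.INTER_CUBIC)
b=cv2.resize(cv2.imread("pics/top1.png")[260:345,460:530],None,fx=4,fy=4,interpolation=cv2.INTER_CUBIC)
c=np.zeros((345,690,3),np.uint8); c[:280,:400]=a; c[:340,405:685]=b; cv2.imwrite("pics/s5.png",c)
E
```

```text
28.2 pos [ 0.4883 -0.4372  0.017 ] F [0.9 2.4 5.8] M [ 0.4   0.53 -0.14] w 0.53 ff 68.5
```

View pics/s5.png

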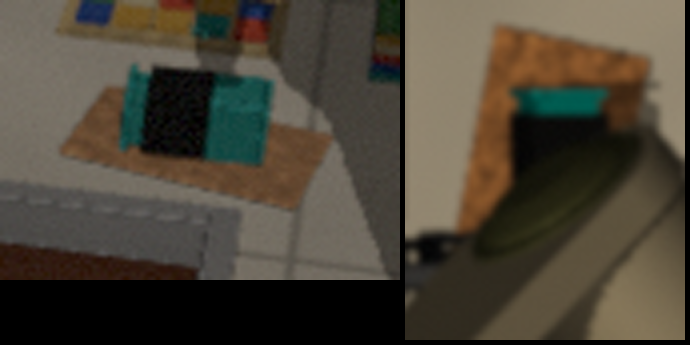

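```bash
python3 - <<'E'
from hlp import *
r=down(np.pi+.03); p=[.4735,-.4372]
EDGE[:]=[-.042,0,.0135]
arm.set_gripper(1.0)
arm.move_to([*p,.12],q(r)); arm.line_to([*p,.0185],vel=.2); arm.set_gripper(0); S()
arm.line_to([*p,.2],vel=.3)
arm.move_to(list(tcp_for_edge([.5901,-.2274,.10])),q(RT)); print(gold())
arm.line_to(list(tcp_for_edge([.5901,-.2274,.048])),vel=.2); zc=touch(.046)
for i in range(3):
    arm.line_to(list(tcp_for_edge([.5901,-.2274,zc+.06])),vel=.3)
    tap(zc,.0025,.4,.06); g=gold(); print(g)
    if g: break
    arm.line_to(list(tcp_for_edge([.5901,-.2274,zc+.004])),vel=.3); zc=touch(zc+.003)
arm.line_to(list(tcp_for_edge([.5901,-.2274,zc+.05])),vel=.3)
a=cv2.resize(camrig.capture("side")[100:220,290:410,::-1],None,fx=4,fy=4,interpolation=cv2.INTER_CUBIC);cv2.imwrite("pics/s6.png",a)
E
```

```text
31.9 pos [ 0.4739 -0.4378  0.0198] F [-0.3  0.1  5.7] M [ 0.03  0.16 -0.03] w 0.526 ff 64.0
[([415.0, 117.0], 9.5)]
contact 0.0385 [-2.3  1.5  6.2]
38.3 hit [ 3.3 -0.9  3.4] after [-0.2 -0.7 -2.9] M [-0.04  0.78  0.03] ff 68.0
[]
contact 0.034 [-3.2  1.2  5. ]
41.9 hit [ 3.1 -2.1  3.5] after [-0.2 -0.2 -3.2] M [-0.03  0.76 -0.01] ff 73.4
[]
contact 0.0295 [-3.6  1.3  8.6]
45.4 hit [ 3.7 -1.6  3.3] after [ 0.6 -0.  -2.4] M [-0.02  0.77  0.03] ff 80.0
[]
contact 0.025 [-5.2  1.4 10.7]
```

View pics/s6.png

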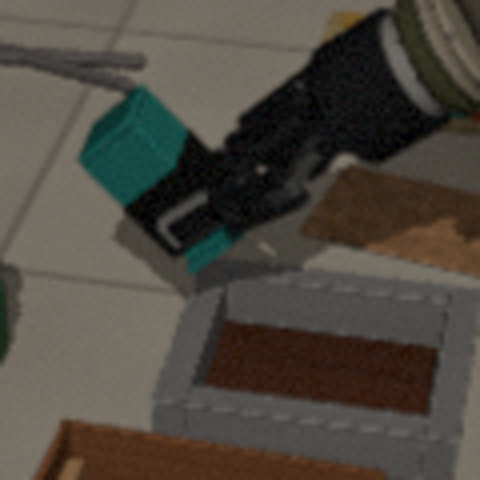

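```bash
python3 - <<'E'
from hlp import *
EDGE[:]=[-.042,0,.0135]
zc=.0255
for i in range(2):
    arm.line_to(list(tcp_for_edge([.5901,-.2274,zc+.06])),vel=.3)
    tap(zc,.0035,.45,.06); g=gold(); print(g)
    if g: break
    zc-=.005
for phi in(-np.pi/2,):
    r=R.from_euler('x',.35)*down(phi)
    for p in([.48,-.3,.28],[.45,-.2,.25]): print(ik(p,r))
try:
    arm.move_to([.48,-.3,.28],q(r))
    cv2.imwrite("pics/s7.png",cv2.resize(camrig.capture("side")[60:180,290:440,::-1],None,fx=4,fy=4,interpolation=cv2.INTER_CUBIC))
except Exception as e: print(repr(e))
E
```

```text
49.3 hit [ 2.8 -2.3  3. ] after [-0.   0.2 -1.8] M [-0.    0.76 -0.03] ff 82.7
[]
50.6 hit [ 2.7 -1.4  3.4] after [-0.6  0.7 -2.5] M [-0.04  0.74  0.01] ff 81.5
[([351.0, 185.0], 188.5)]
[-0.87  0.5   1.13  0.23  1.77  2.29]
[-0.79  0.33  1.47  0.24  1.6   2.33]
```

View pics/s7.png

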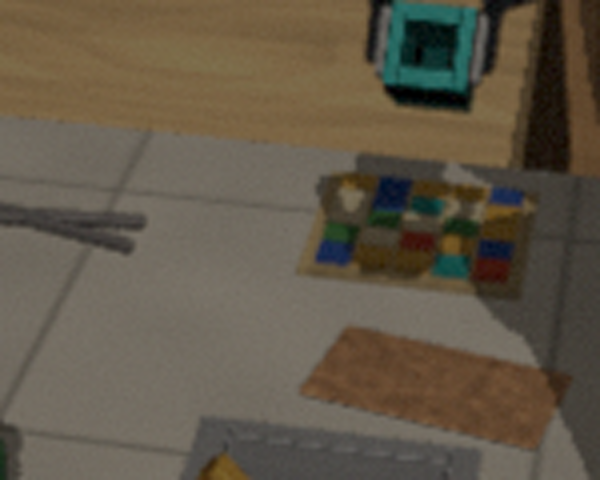

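```bash
python3 - <<'E'
from hlp import *
r=down(np.pi+.03); p=[.488,-.4370]
arm.move_to([*p,.15],q(r)); arm.line_to([*p,.035],vel=.2); arm.wait(.1); f0=arm.sense()["contact_force"][2]
for z in np.arange(.033,.006,-.002):
    arm.line_to([*p,z],vel=.06); arm.wait(.06)
    if arm.sense()["contact_force"][2]-f0>3: break
S(); arm.set_gripper(.75); arm.line_to([*p,.17],vel=.3); arm.set_gripper(.6)
arm.move_to([.40,.05,.25],q(down(np.pi)))
t=camrig.capture("top"); s=camrig.capture("side")
cv2.imwrite("pics/top2.png",t[:,:,::-1]);cv2.imwrite("pics/side2.png",s[:,:,::-1])
a=cv2.resize(t[220:345,375:525,::-1],None,fx=3,fy=3,interpolation=cv2.INTER_CUBIC)
b=cv2.resize(s[120:230,320:440,::-1],None,fx=2.9,fy=2.9,interpolation=cv2.INTER_CUBIC)
c=np.zeros((375,800,3),np.uint8);c[:,:450]=a;c[:b.shape[0],450:450+b.shape[1]]=b;cv2.imwrite("pics/c3.png",c)
for x in blobs(t,(14,150,60),(26,255,255),20,(384,245,445,320)):
    print(x.mean(0),*rect(x,.024),len(x), cv2.contourArea(x))
for x in blobs(t,(15,200,95),(25,255,255),30,(150,285,300,340)): print(rect(x,.02))
E
```

```text
59.9 pos [ 0.4883 -0.4371  0.0222] F [-0.4  2.3  7.6] M [ 0.51  0.68 -0.17] w 0.529 ff 82.8
[413.55357143 262.        ] [ 0.5596864 -0.2262202] 59.519508361816406 27.61141014099121 -0.2064387934810732 56 208.0
(array([0.41649918, 0.22791344]), 57.43547058105469, 17.100122451782227, np.float64(0.28634780751625466))
(array([0.42094339, 0.38841272]), 55.43568420410156, 15.207356452941895, np.float64(0.05045027038375616))
(array([0.44342368, 0.12513287]), 54.8911018371582, 16.890701293945312, np.float64(0.32608573295819476))
```

View pics/c3.png

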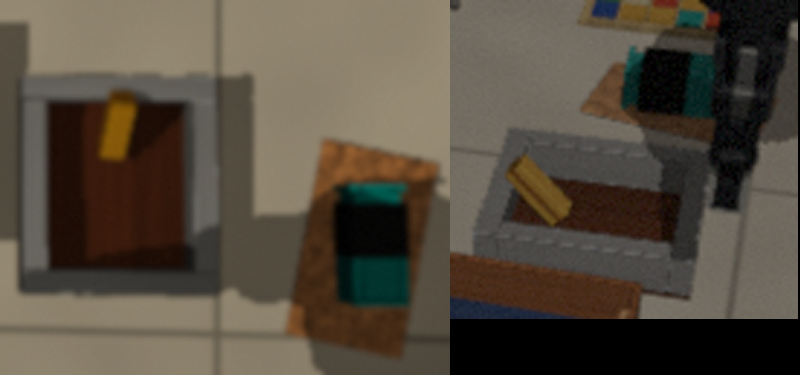

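```bash
cat >> hlp.py <<'E'
KC=np.array([.5504,-.0207]);KY=-.019
def kit(x,y): c,s=np.cos(KY),np.sin(KY); return KC+[c*x-s*y,s*x+c*y]
def go(p,z,phi,up=.15):
    "over a point with the tool down, at yaw phi or phi+pi, whichever the wrist takes most easily"
    j1=np.arctan2(p[1],p[0]); c=[phi+k*np.pi for k in(-2,-1,0,1,2)]
    phi=min(c,key=lambda f:abs(np.pi/2+j1-f)); r=down(phi)
    arm.move_to([*p,up],q(r)); arm.line_to([*p,z],vel=.2); return r
E
python3 - <<'E'
from hlp import *
u=ray([[416,250]],.05)[0]; l=ray([[412.3,273.3]],.022)[0]; d=u-l; phi=np.arctan2(d[1],d[0]); c=(u+l)/2
print(u,l,c,phi)
arm.line_to([.40,.0,.25],vel=.3)
r=go(c,.022,phi); S(); arm.set_gripper(0.05); S()
arm.line_to([*c,.04],vel=.1); arm.line_to([c[0]-.035,c[1],.04],vel=.15); arm.line_to([c[0]-.035,c[1],.023],vel=.1); S()
arm.set_gripper(.5); arm.line_to([c[0]-.035,c[1],.15],vel=.3); arm.move_to([.40,.05,.25],q(down(np.pi/2)))
t=camrig.capture("top");cv2.imwrite("pics/top3.png",t[:,:,::-1])
for x in blobs(t,(14,150,60),(26,255,255),20,(384,245,445,320)): print(x.mean(0),*rect(x,.024), cv2.contourArea(x))
S()
E
```

```text
[ 0.58853905 -0.22727911] [ 0.53107222 -0.22384058] [ 0.55980564 -0.22555985] -0.05976385277905246
66.7 pos [ 0.5605 -0.2259  0.0233] F [0.  0.5 0.6] M [ 0.01  0.02 -0.05] w 0.603 ff 0.0
67.1 pos [ 0.5602 -0.2259  0.023 ] F [ 0.2 -0.4  5.7] M [-0.05  0.17  0.02] w 0.222 ff 60.5
68.1 pos [ 0.5258 -0.2258  0.0228] F [ 1.8 -0.2  2.2] M [-0.07 -0.19  0.02] w 0.223 ff 60.4
[413.39393939 268.56060606] [ 0.54238989 -0.22587331] 66.7129135131836 26.572851181030273 -0.06156749071266976 241.0
70.3 pos [0.4003 0.0495 0.2494] F [0.1 0.7 0.1] M [-0.01  0.01  0.03] w 0.5 ff 0.0
```

```bash
python3 - <<'E'
from hlp import *
t=cv2.imread("pics/top3.png")[:,:,::-1].copy()
for v in(60,80,100,115):
  for x in blobs(t,(14,190,v),(26,255,255),20,(384,245,445,320)): print(v,x.mean(0),*rect(x,.024), x.min(0),x.max(0))
cv2.imwrite("pics/c4.png",cv2.resize(np.ascontiguousarray(t[238:328,376:456,::-1]),None,fx=5,fy=5,interpolation=cv2.INTER_CUBIC))
E
```

```text
60 [413.39393939 268.56060606] [ 0.54238989 -0.22587331] 66.7129135131836 26.572851181030273 -0.06156749071266976 [408 256] [419 282]
80 [413.4516129  268.56451613] [ 0.54321198 -0.22637085] 63.18173599243164 22.71200942993164 0.009764700679803395 [409 256] [418 281]
100 [413.43103448 268.5862069 ] [ 0.54214319 -0.22613835] 61.66495132446289 21.030271530151367 -0.060044695201362686 [409 257] [418 281]
115 [413.64285714 268.94642857] [ 0.5429422  -0.22685928] 58.7111701965332 19.117671966552734 -0.0566571542947818 [410 257] [418 280]
```

View pics/c4.png

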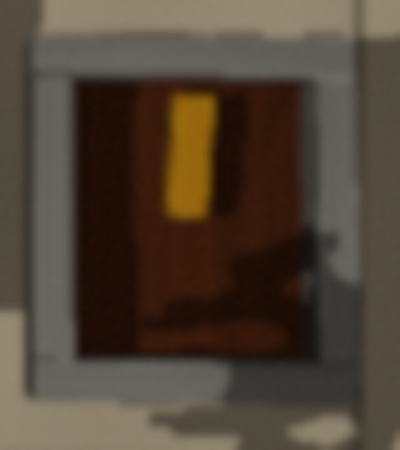

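```bash
cat >> hlp.py <<'E'
def pick(p,z,phi,grip=0.0,up=.13,pre=.55):
    arm.set_gripper(pre); go(p,z,phi,up); arm.set_gripper(grip); s=S(); arm.line_to([*p,up],vel=.3)
def put(p,z,phi,rel=.35,up=.13):
    go(p,z+.012,phi,up); arm.line_to([*p,z],vel=.06); arm.wait(.1); S(); arm.set_gripper(rel); arm.line_to([*p,up],vel=.3)
def tiles():
    t=camrig.capture("top"); return [rect(x,.02) for x in blobs(t,(15,200,95),(25,255,255),30,(140,285,300,345))]
E
python3 - <<'E'
from hlp import *
pick([.5428,-.2262],.0145,-.055); put(kit(.043,-.027),.0155,KY)
w=arm.sense()["width"]; 
arm.move_to([.45,-.05,.2],q(down(np.pi/2)))
for t in tiles(): print(t)
E
```

```text
72.9 pos [ 0.5435 -0.2265  0.0161] F [-0.9  0.9  6.1] M [ 0.15  0.18 -0.01] w 0.211 ff 59.3
75.3 pos [ 0.5935 -0.0488  0.0161] F [ 1.3 -1.5  4.6] M [-0.24 -0.23  0.03] w 0.209 ff 59.2
(array([0.41641275, 0.22788795]), 57.255306243896484, 17.100126266479492, np.float64(0.28634834014847255))
(array([0.42094339, 0.38841272]), 55.43568420410156, 15.207356452941895, np.float64(0.05045027038375616))
(array([0.44349838, 0.12496893]), 54.895565032958984, 16.623456954956055, np.float64(0.3128957618693049))
```

```bash
python3 - <<'E'
from hlp import *
T=sorted(tiles(),key=lambda t:t[0][1])
for (i,dst) in enumerate([(.043,.027),(-.043,-.027),(-.043,.027)]):
    cur=tiles(); t=min(cur,key=lambda t:np.hypot(*(t[0]-T[i][0])))
    if np.hypot(*(t[0]-T[i][0]))>.004: print("moved",t)
    pick(t[0],.010,t[3]); put(kit(*dst),.0155,KY)
arm.move_to([.42,.30,.25],q(down(np.pi/2)))
t=camrig.capture("top"); cv2.imwrite("pics/top4.png",t[:,:,::-1])
for x in blobs(t,(15,190,70),(25,255,255),30,(295,220,372,308)): print(x.mean(0),*rect(x,.024))
print(tiles()); S()
print("div",[rect(x,.004) for x in blobs(t,(14,90,60),(24,180,255),300,(195,190,280,280))],[rect(x,.028) for x in blobs(t,(14,185,30),(24,255,255),10,(225,210,250,260))])
E
```

```text
80.6 pos [0.4442 0.125  0.0112] F [-2.7 -0.4  8.1] M [-0.08  0.3   0.01] w 0.208 ff 59.1
84.8 pos [0.5938 0.0055 0.0156] F [-0.2  0.9 -0.3] M [ 0.02 -0.04  0.02] w 0.214 ff 58.8
88.2 pos [0.4172 0.228  0.0113] F [-1.3 -1.4  7.7] M [-0.17  0.22  0.02] w 0.213 ff 59.2
92.3 pos [ 0.5069 -0.0469  0.0156] F [-0.9  0.1 -0.7] M [-0.01 -0.05 -0.  ] w 0.209 ff 58.7
96.6 pos [0.4216 0.3888 0.0115] F [-1.3 -1.1  6.6] M [-0.06  0.17 -0.03] w 0.213 ff 59.3
99.7 pos [0.508  0.0071 0.0156] F [ 0.   0.6 -0.1] M [ 0.02 -0.08 -0.01] w 0.209 ff 58.7
[342.27419355 280.17741935] [ 0.50862894 -0.0477986 ] 62.889122009277344 22.75103187561035 0.022966961841005107
[321.07936508 280.31746032] [0.50607288 0.0051978 ] 65.3990478515625 22.764108657836914 0.024950001522948462
[343.72580645 247.48387097] [ 0.59216974 -0.0492917 ] 64.28559112548828 23.80268096923828 -0.02860820906184891
[322.35384615 245.8       ] [0.59462012 0.0061636 ] 66.1590576171875 25.365678787231445 0.024507336296101467
[]
102.5 pos [0.4201 0.2997 0.2497] F [-0.4 -0.  -0.6] M [ 0.01 -0.06 -0.02] w 0.351 ff 0.0
div [(array([0.62225482, 0.22670712]), 168.80084228515625, 132.20962524414062, np.float64(0.23360856265914287))] [(array([0.62114478, 0.22503149]), 66.3029556274414, 12.409658432006836, np.float64(0.24640165616658383))]
```

```bash
python3 - <<'E'
from hlp import *
p=np.array([.6220,.2265]); arm.set_gripper(.4)
go(p,.009,.2345,.15); arm.set_gripper(0); S(); arm.line_to([*p,.17],vel=.25)
r=go(KC,.085,KY,.17); arm.wait(.2); f0=arm.sense()["contact_force"][2]; S()
for z in(.07,.06,.052,.046,.042,.040,.039,.038,.037,.036):
    arm.line_to([*KC,z],vel=.08); arm.wait(.1); F=arm.sense()["contact_force"]; print(z,np.round(F,1))
    if F[2]-f0>4: break
E
```

```text
105.6 pos [0.6228 0.2267 0.0107] F [-0.4  0.6  5.9] M [-0.    0.16  0.01] w 0.119 ff 61.9
109.7 pos [ 0.5511 -0.0208  0.0863] F [ 0.4 -0.1 -2.4] M [-0.05 -0.02  0.02] w 0.121 ff 60.8
0.07 [ 0.9 -0.7 -2.1]
0.06 [-0.1  0.6 -1.3]
0.052 [-0.4  0.  -2. ]
0.046 [-0.2  0.1 -1.8]
0.042 [-0.4 -1.1 -0.8]
0.04 [-0.4 -0.4 -1.9]
0.039 [-0.  -0.8 -1.6]
0.038 [-2.6  0.7  5.6]
```

```bash
python3 - <<'E'
from hlp import *
arm.set_gripper(.3); arm.line_to([*KC,.15],vel=.25)
arm.move_to([.42,.0,.25],q(down(np.pi/2)))
t=camrig.capture("top"); cv2.imwrite("pics/top5.png",t[:,:,::-1]); cv2.imwrite("pics/side5.png",camrig.capture("side")[:,:,::-1])
print("div",[rect(x,.032) for x in blobs(t,(14,90,60),(24,180,255),300,(295,220,372,308))])
print("stick",[(rect(x,.018),x.mean(0)) for x in blobs(t,(8,120,75),(18,200,255),30,(130,220,215,345))])
print("cap",[(rect(x,.06),x.mean(0)) for x in blobs(t,(15,0,60),(60,48,255),50,(188,290,215,318))])
S()
E
```

```text
div [(array([ 0.55039209, -0.02186118]), 178.72720336914062, 136.8433837890625, np.float64(-0.01644195709598506))]
stick [((array([0.52247369, 0.43784247]), 79.59336853027344, 15.973093032836914, np.float64(0.31054052878026606)), array([152.01515152, 270.46969697]))]
cap [((array([0.44176859, 0.30664862]), 36.52138137817383, 34.210365295410156, np.float64(0.045139244735108885)), array([197.33333333, 304.78571429]))]
115.1 pos [ 0.4201 -0.      0.2496] F [ 0.1  0.  -0. ] M [-0.01 -0.01 -0.01] w 0.3 ff 0.0
```

```bash
python3 - <<'E'
from hlp import *
pick(np.array([.5225,.4375]),.008,.3105,pre=.5,up=.16)
put(kit(-.015,.038),.0405,KY,rel=.31,up=.16)
S()
p=np.array([.4416,.3055]); arm.set_gripper(.85)
go(p,.036,KY+np.pi/2,.16); arm.set_gripper(0); S(); arm.line_to([*p,.2],vel=.25)
d=kit(0,-.037); go(d,.09,KY+np.pi/2,.2); arm.wait(.2); f0=arm.sense()["contact_force"][2]; S()
for z in(.08,.075,.072,.071,.070,.069,.068,.067,.066):
    arm.line_to([*d,z],vel=.05); arm.wait(.1); F=arm.sense()["contact_force"]
    if F[2]-f0>2.5: break
print(z,F); arm.set_gripper(.75); arm.line_to([*d,.2],vel=.15); S()
arm.move_to([.42,.25,.28],q(down(np.pi/2))); arm.wait(.3)
t=camrig.capture("top"); s=camrig.capture("side"); cv2.imwrite("pics/top6.png",t[:,:,::-1])
a=cv2.resize(t[210:340,290:530,::-1],None,fx=2,fy=2,interpolation=cv2.INTER_CUBIC)
b=cv2.resize(s[190:290,270:400,::-1],None,fx=2.4,fy=2.4,interpolation=cv2.INTER_CUBIC)
c=np.zeros((262,800,3),np.uint8);c[:260,:480]=a;c[:b.shape[0],482:482+b.shape[1]]=b; cv2.imwrite("pics/c5.png",c)
E
```

```text
118.3 pos [0.5232 0.4379 0.0097] F [-0.8 -0.6  6.6] M [-0.15  0.14 -0.01] w 0.189 ff 60.0
121.7 pos [0.5372 0.0175 0.0416] F [0.2 0.3 7.4] M [ 0.12 -0.    0.03] w 0.19 ff 60.2
122.5 pos [0.536  0.0176 0.1602] F [ 0.6  0.  -1.1] M [-0.02 -0.01  0.01] w 0.307 ff 0.0
126.0 pos [0.4422 0.3058 0.0375] F [-3.4 -0.9  9.3] M [-0.22  0.42  0.01] w 0.454 ff 59.4
129.2 pos [ 0.5503 -0.0577  0.0912] F [-0.3  0.3 -0.1] M [-0.04  0.02  0.08] w 0.456 ff 60.3
0.069 [-1.43587744 -0.16651801  5.19181812]
132.7 pos [ 0.5493 -0.0576  0.1991] F [-0.3 -0.4  0.2] M [-0.01  0.03  0.  ] w 0.752 ff 0.0
```

View pics/c5.png

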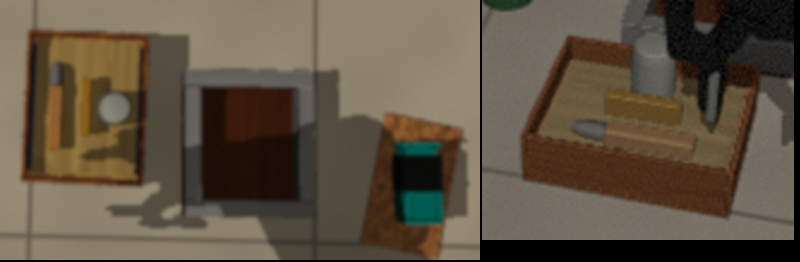

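The divider sits level in the box. The stick lies on one side of the rib and the cap stands on the other, with the tray empty and the pot on the mat.

```bash
python3 -c "
from cell import arm, camrig
print(arm.job_done())"
```

```text
the job is handed in; nothing more can be done
None
```

I handed the job in at about 134 s: the jammed tile came free, all four gold tiles are in the box under the level divider with the stick and cap either side of the rib, and the empty pot is back on the mat; I never touched the glue bottle or jar.

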